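# Find the proud power module by touch and set the hold-down weight on it

## Task

One of the five power modules under the lamp bar has lifted and stands a few millimetres higher than the rest. Hold the hold-down weight by its slanted handle and go along the row from the robot's right to its left, touching its sprung foot gently, well short of the spring's full travel, on the round mark of every module in turn to feel which one is highest; then stand the weight upright on the mark of the highest module and let go. Keep the gripper and arm off the lamp station and leave the other things on the bench where they are.

Things in the scene. Friction and masses are not known exactly. Their poses are not given: they have to be found in the camera images.
- station: Fixed grey base 150 x 330 x 30 mm (x, y, z) with an aluminium cooling plate, its top 42 mm above the bench, carrying five fixed black power modules in a row along y and a lamp bar above them. Origin: centre of the underside, on the bench. x points away from the robot (within 13 degrees), y along the row to the robot's left, z up. The side facing the robot is open.
- lamp_bar (a point): Middle of the underside of the white lamp bar, at (-27, 0, 290) mm in the station frame. The bar is 36 (x) x 330 (y) x 42 (z, upward) mm, on two posts 16 x 14 mm at x = -10, y = +-152 mm. With the weight's foot on a module, an upright gripper on its handle would strike the bar; one leaning 25 to 30 degrees back towards the robot clears it.
- spot_1 (a point): Centre of module place 1, rightmost as the robot sees it, on the cooling plate 42 mm above the bench; the module's mark is straight above. Axes as the station's. Modules are 80 (x) x 40 (y) mm at 48 mm pitch with a white mark 30 mm across in the middle of the top. Tops lie 60 to 61.5 mm above the bench, but the highest at 64.5 mm; which one is drawn anew and the points do not tell.
- spot_2 (a point): Centre of module place 2 of 5, counted from the robot's right, as spot_1.
- spot_3 (a point): Centre of module place 3 of 5, counted from the robot's right, as spot_1.
- spot_4 (a point): Centre of module place 4 of 5, counted from the robot's right, as spot_1.
- spot_5 (a point): Centre of module place 5 of 5, counted from the robot's right, as spot_1.
- weight: Loose hold-down weight, 0.4 kg (+-15 percent): brass cylinder 50 mm across, 18 to 48 mm above the origin, on a sprung rubber foot 32 mm across. Stands upright on the bench right of the station. Origin: centre of the foot's underside with the spring fully extended, so 2 to 4 mm below the bench while it stands; z up. Its -x side, where the handle leans, faces towards the robot within 40 degrees.
- handle (a point): Middle of the weight's red handle, a square bar 16 x 16 x 95 mm that rises from (-5, 0, 44) mm in the weight's frame and leans 28 degrees from vertical towards the weight's -x, along (-0.469, 0, 0.883). Axes as the weight's. Grip it across its two sides (along the weight's y) with the fingers along the bar (5 to 10 degrees off is fine). Let go, the weight balances on its foot.
- foot (a joint): Travel of the sprung foot in m: 0 fully extended, growing as the foot is pushed up into the weight, end of travel 0.0085. It starts to move at about 1.4 N and then yields 0.9 N per mm (about 8 N at 7.5 mm). Standing under its own weight it reads about 0.002 to 0.004.
- foot_tip (a point): Centre of the underside of the sprung foot (moves with the foot); axes as the weight's.
- multimeter: Blue multimeter lying flat in front of the station, nearer the robot, 150 x 80 x 43 mm, origin under its centre. Bystander.
- screwdriver: Screwdriver with red handle, 200 mm, lying right of the weight. Bystander.
- spool: Grey spool standing on end, 64 mm across, 45 mm tall, origin under its centre. Bystander.
- spare_board: Green circuit board with capacitors, coil and heat sink, 150 x 110 x 57 mm, origin under its centre. Bystander.
- cleaner: White bottle with a red cap, 56 mm across, 150 mm tall, standing left of the station, nearer the robot, origin under its centre. Bystander.
Mind the look-alikes: they are no part of the job. Of the things shaped like the weight, the brass one is meant.

How it is judged:
On the way, in this order (a step that is already met when the one before it is completed fails the run):
1. the sprung foot touches the top of the first module (place 1, counting from the robot's right) (value of joint foot above 0.0005 m and horizontal distance between foot_tip and spot_1 below 0.012 m and z of foot_tip in the frame of station between 0.056 and 0.068 m), for 0.05 s.
2. the sprung foot touches the top of the second module (place 2, counting from the robot's right) (value of joint foot above 0.0005 m and horizontal distance between foot_tip and spot_2 below 0.012 m and z of foot_tip in the frame of station between 0.056 and 0.068 m), for 0.05 s.
3. the sprung foot touches the top of the third module (place 3, counting from the robot's right) (value of joint foot above 0.0005 m and horizontal distance between foot_tip and spot_3 below 0.012 m and z of foot_tip in the frame of station between 0.056 and 0.068 m), for 0.05 s.
4. the sprung foot touches the top of the fourth module (place 4, counting from the robot's right) (value of joint foot above 0.0005 m and horizontal distance between foot_tip and spot_4 below 0.012 m and z of foot_tip in the frame of station between 0.056 and 0.068 m), for 0.05 s.
5. the sprung foot touches the top of the last module (place 5, counting from the robot's right) (value of joint foot above 0.0005 m and horizontal distance between foot_tip and spot_5 below 0.012 m and z of foot_tip in the frame of station between 0.056 and 0.068 m), for 0.05 s.
At the end, for the whole second after the job is handed in: The weight stands upright (within 4 degrees), released and at rest, its foot on the highest module (foot underside 63.2 to 67 mm above the station's underside) within 12 mm of the centre of that module's mark, the spring carrying its weight (z of foot_tip in the frame of station between 0.0632 and 0.067 m and (horizontal distance between foot_tip and spot_1 below 0.012 m or horizontal distance between foot_tip and spot_2 below 0.012 m or horizontal distance between foot_tip and spot_3 below 0.012 m or horizontal distance between foot_tip and spot_4 below 0.012 m or horizontal distance between foot_tip and spot_5 below 0.012 m) and angle between weight's own z axis and vertical below 0.07 rad and linear speed of weight below 0.01 m/s and value of joint foot above 0.001 m); the robot touches nothing.
It fails at once if the foot is pressed or dropped too hard: spring pushed in more than 7.5 mm, near the end of its travel (value of joint foot above 0.0075 m).
It fails at once if the gripper or arm bumps the lamp station (over 4 N) (contact force between any of the arm, the fingers and station above 4 N).
It fails at once if a bystander (multimeter, screwdriver, spool, spare board, cleaner) is moved more than 30 mm (distance of any of multimeter, screwdriver, spool, spare_board, cleaner from where it was at the start of the episode above 0.03 m).
It also fails if it takes over 56 s, if anything falls off the work surface, if the arm or the gripper's body presses on something with over 40 N, if the wrist force passes 120 N, or if a joint passes its speed limit or range.

## Robot

A 7-joint arm with a two-finger parallel gripper is mounted at the origin on the work surface. World frame = base frame: x ahead of the robot, y to its left, z up, the work surface at z = 0. Lengths are in m, angles in rad, forces in N, time in s.
With the tool pointing down it reaches from about 0.35 to 0.9 m from the base axis. Payload 19.9 kg.
Tool frame: the origin (TCP) lies midway between the tips of the shut fingers; the grasp point (between the pads) lies 19 mm behind it; z points along the fingers, y is the line along which they close (so a half turn about z gives the same grasp; the last joint's range is limited). The gripper opens to 85 mm and grips with 20 to 120 N. Pads are 22 mm wide; open, the fingers measure 114 mm over their backs; the gripper's body (76 mm by 85 mm) begins 54 mm behind the grasp point. The pads swing forward as they close: fully open they stand 13 mm farther back than shut.
Start: joints at [-1.337, 0.417, -0.01, 1.614, 0.005, 1.111, -0.053], TCP at [0.17, 0.601, 0.231] pointing down, gripper open.
Joint ranges: [-2.81, 2.81], [-0.39, 2.02], [-1.27, 1.25], [0.06, 2.57], [-1.19, 4.33], [0.19, 2], [-2.82, 2.82]. Speed limits (rad/s): [1.89, 1.89, 2.39, 2.39, 3.01, 3.01, 3.01].

## Interface

Orientations are given as a unit quaternion [w, x, y, z].
In Python, from station import sense, vision, bot, finder gives the robot as it stands. The module is installed in compiled form; this text tells all that it offers.
- The arm moves only by the shell command python3 -m crank 'ROWS' [FORCE]. ROWS is JSON, a list of rows, each a list of 5 numbers: the opening, from 0 (shut) to 1 (fully open), then the shift along the tool's x, y, z in units of 25 cm (1.0 is 25 cm), then the turn about the tool's z in units of 360 degrees (1.0 is 360 degrees). In form: [[claw, x, y, z, yaw], ...]. A call has exactly 8 rows; each row is the pose to reach, as a shift and turn from the pose commanded when the call began, along the tool's axes at that moment, turning the shorter way round; what a row does not reach only later rows make up. A row lasts 1/12 s, in which the tool goes at most 41.7 mm and 7.16 degrees, less where a joint would pass 70% of its speed; a pose out of reach is approached as far as the arm can. A call with a number of a shift or a turn outside -1 to 1 is refused whole. A call with a gripper value outside its range is refused whole. The fingers move at their own pace and stop on an object; FORCE is the grip in N (left out, the last holds). Time passes only in rows, so rows that repeat a pose let the fingers close, or fill a call up. It gives the time, the measured TCP pose, the force, the opening and the grip force at its end, in the units of the state.
- sense(): the state, without advancing time (a new reading comes with each control period).
- vision.get_image(name): name is "side" or "top"; returns a dict with "color" (400x640x3 uint8, red, green, blue), "intrinsics" (3x3 intrinsics, pixels), "k1" (the pictures are not rectified: a ray, as slopes to the right and down, at radius r is drawn at 1 + k1 r^2 times it, then the intrinsics apply), "rvec" (rotation vector, rad) and "tvec" (3), from world to camera coordinates, as OpenCV has them. Camera axes: x right, y down, z forward; pixel columns grow to the right and rows downward; lengths in m; the calibration is good to about 2 mm. A picture is of the moment at which its call begins. There is no depth.
- bot.sign_off(): hands the job in; it is judged then, once.
Trained networks look in the newest picture that a camera, given by its name, has taken for a name from the list of things; names that differ only in an ending like _2 or _b are one class to them, and where a whole thing is asked for, a point or a joint stands for the part that bears it (a point fixed in the world has none). Each returns a list of dicts, best first, with "confidence" (0 to 1); they miss things now and then, are a little off and sometimes report something else, mostly with a low value. They report only what shows in the picture. A call takes as long as a camera call. They do not tell look-alikes from the thing itself.
- finder.regions_of(target, camera): "pixels" (400x640 bool, what is visible of it) and "bbox" ([left, top, right, bottom] in pixels, round what is visible of it).
- finder.place_of(target, camera): "location" ([column, row] in pixels: a listed point, or the origin of a listed thing).
The state is a dict: "time_s": time; "q": joint angles; "qd": joint speeds; "joint_torque": joint torques, N m; "tcp_pos": TCP position; "ee_rot": TCP orientation; "contact_force": force on the tool from outside, world axes, zero at the start; "moment": the same for the moment, N m; "gripper_width": finger opening in m; "gripper_force": force on a finger pad.
Only numpy, scipy, OpenCV 4.12 (cv2) and the standard library are available. Lean on these libraries where they do the work, as an engineer would, in place of code of your own. Each camera call takes 0.05 s, during which the arm holds its last target. There are 200 camera calls.

## Working session

There is one attempt and no reset: what is moved stays moved. The work goes in short steps, Python scripts to look and compute and a shell command to move; the robot and the scene stay as the last step left them, time stands still between calls to the robot, and variables do not carry over. Pictures are saved under pics/ and viewed, at most 10 in all, crops included, and the job is handed in when it is done.

```bash
mkdir -p pics; cat > h.py <<'E'
import numpy as np, cv2
from scipy.spatial.transform import Rotation as R
from scipy.optimize import least_squares
from station import sense, vision, bot, finder
def rot(q): return R.from_quat([q[1],q[2],q[3],q[0]]).as_matrix()
def proj(im,P):
    P=np.atleast_2d(P).astype(float)
    return cv2.projectPoints(P,np.array(im['rvec'],float),np.array(im['tvec'],float),np.array(im['intrinsics'],float),np.array([im['k1'],0,0,0,0.]))[0].reshape(-1,2)
def ray(im,px):
    u=cv2.undistortPointsIter(np.array([[px]],float),np.array(im['intrinsics'],float),np.array([im['k1'],0,0,0,0.]),None,None,(3,100,1e-12)).ravel()
    M=cv2.Rodrigues(np.array(im['rvec'],float))[0]
    c=-M.T@np.array(im['tvec'],float).ravel(); d=M.T@np.array([u[0],u[1],1]); return c,d/np.linalg.norm(d)
def onz(im,px,z):
    c,d=ray(im,px); return c+d*(z-c[2])/d[2]
def tri(a,pa,b,pb):
    A=0;y=0
    for im,p in((a,pa),(b,pb)):
        c,d=ray(im,p);M=np.eye(3)-np.outer(d,d);A=A+M;y=y+M@c
    return np.linalg.solve(A,y)
def save(im,n,box=None,s=1):
    c=im['color'][:,:,::-1]
    if box: c=c[box[1]:box[3],box[0]:box[2]]
    cv2.imwrite('pics/'+n,cv2.resize(c,None,fx=s,fy=s,interpolation=cv2.INTER_CUBIC))
E
python3 - <<'E'
from h import *
np.set_printoptions(precision=4,suppress=True)
s=sense(); print(s['time_s'],s['tcp_pos'],s['ee_rot'],s['contact_force'],s['gripper_width']);print(rot(s['ee_rot']))
ims={}
for n in('side','top'):
    ims[n]=im=vision.get_image(n); save(im,n+'0.png')
    c,d=ray(im,[320,200]);print(n,c,d,im['k1'])
    for t in('weight','handle','foot_tip','spot_1','spot_2','spot_3','spot_4','spot_5','station','lamp_bar'):
        print(n,t,[(round(r['confidence'],2),np.round(r['location'],1).tolist()) for r in finder.place_of(t,n)[:4]])
E
```

```text
0.0 [0.1701 0.601  0.2307] [-0.      0.1374  0.9905 -0.0006] [ 0.3982 -0.6946 -0.0559] 0.08520777861580231
[[-0.9622  0.2722 -0.0002]
 [ 0.2722  0.9622 -0.0012]
 [-0.0001 -0.0012 -1.    ]]
side [-0.1556 -0.729   0.8206] [ 0.5819  0.6067 -0.5416] -0.013514196003606482
side weight [(0.7, [346.1, 320.9]), (0.63, [430.1, 280.1]), (0.62, [392.5, 276.9]), (0.6, [389.6, 246.9])]
side handle [(0.88, [355.8, 288.1]), (0.7, [383.0, 262.9]), (0.65, [443.0, 260.9]), (0.56, [385.5, 227.8])]
side foot_tip [(0.61, [385.7, 249.8]), (0.55, [429.5, 279.1])]
side spot_1 [(0.92, [315.1, 200.2]), (0.88, [345.5, 218.3]), (0.83, [333.1, 212.0]), (0.66, [324.9, 207.5])]
side spot_2 [(0.92, [315.1, 200.2]), (0.88, [345.5, 218.3]), (0.83, [333.1, 212.0]), (0.66, [324.9, 207.5])]
side spot_3 [(0.92, [315.1, 200.2]), (0.88, [345.5, 218.3]), (0.83, [333.1, 212.0]), (0.66, [324.9, 207.5])]
side spot_4 [(0.92, [315.1, 200.2]), (0.88, [345.5, 218.3]), (0.83, [333.1, 212.0]), (0.66, [324.9, 207.5])]
side spot_5 [(0.92, [315.1, 200.2]), (0.88, [345.5, 218.3]), (0.83, [333.1, 212.0]), (0.66, [324.9, 207.5])]
side stat
[... 334 characters left out ...]
), (0.77, [398.9, 233.1]), (0.66, [423.7, 162.3]), (0.61, [370.7, 160.8])]
top foot_tip []
top spot_1 [(0.94, [324.8, 167.1]), (0.8, [283.7, 170.8]), (0.77, [311.0, 168.4]), (0.65, [270.3, 165.8])]
top spot_2 [(0.94, [324.8, 167.1]), (0.8, [283.7, 170.8]), (0.77, [311.0, 168.4]), (0.65, [270.3, 165.8])]
top spot_3 [(0.94, [324.8, 167.1]), (0.8, [283.7, 170.8]), (0.77, [311.0, 168.4]), (0.65, [270.3, 165.8])]
top spot_4 [(0.94, [324.8, 167.1]), (0.8, [283.7, 170.8]), (0.77, [311.0, 168.4]), (0.65, [270.3, 165.8])]
top spot_5 [(0.94, [324.8, 167.1]), (0.8, [283.7, 170.8]), (0.77, [311.0, 168.4]), (0.65, [270.3, 165.8])]
top station [(0.78, [300.7, 167.6])]
top lamp_bar [(0.87, [290.3, 154.6])]
```

View pics/side0.png

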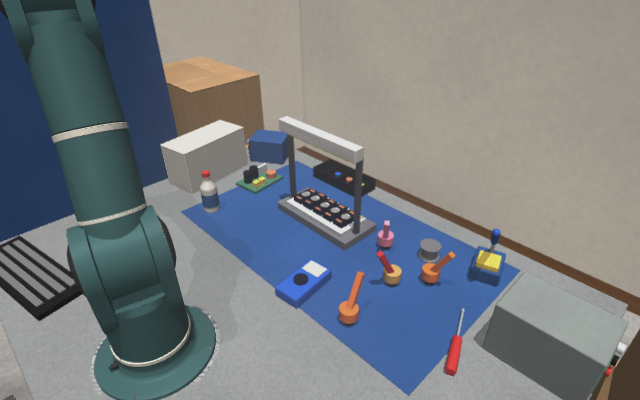

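View pics/top0.png

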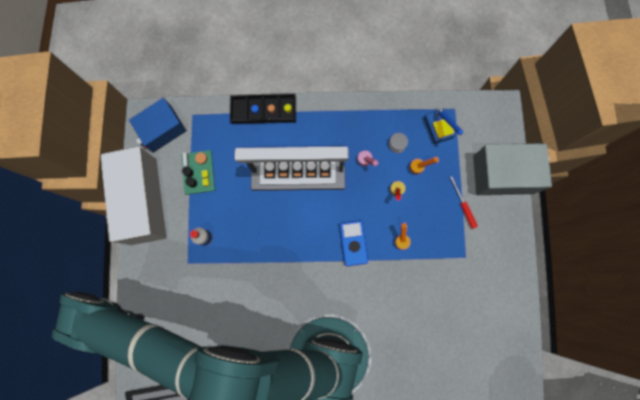

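```bash
cat > loc.py <<'E'
from h import *
np.set_printoptions(precision=4,suppress=True)
a=vision.get_image('side');b=vision.get_image('top')
sa=[r['location'] for r in finder.place_of('spot_3','side') if r['confidence']>.3]
sb=[r['location'] for r in finder.place_of('spot_3','top') if r['confidence']>.3]
print(np.round(sa,1).tolist(),np.round(sb,1).tolist())
for p in sa: print('side z42',onz(a,p,.042))
for p in sb: print('top z42',onz(b,p,.042))
for n in('weight','handle'):
    A=[r['location'] for r in finder.place_of(n,'side')];B=[r['location'] for r in finder.place_of(n,'top')]
    pa=min(A,key=lambda p:np.hypot(p[0]-390,p[1]-268));pb=min(B,key=lambda p:np.hypot(p[0]-397,p[1]-193))
    X=tri(a,pa,b,pb);print(n,pa,pb,X,'err',proj(a,X)-pa,proj(b,X)-pb)
print('station',[(r['confidence'],onz(a,r['location'],0)) for r in finder.place_of('station','side')[:1]],[(r['confidence'],onz(b,r['location'],0)) for r in finder.place_of('station','top')[:1]])
l=tri(a,finder.place_of('lamp_bar','side')[0]['location'],b,finder.place_of('lamp_bar','top')[0]['location']);print('lamp',l)
ca=cv2.resize(a['color'][180:320,280:480],None,fx=3,fy=3,interpolation=cv2.INTER_CUBIC)
cb=cv2.resize(b['color'][130:220,240:440],None,fx=3,fy=3,interpolation=cv2.INTER_CUBIC)
cv2.imwrite('pics/crop1.png',np.vstack([ca,cb])[:,:,::-1][:, :])
import cv2 as c; i=c.imread('pics/crop1.png'); print(i.shape); c.imwrite('pics/crop1.png',c.resize(i,None,fx=600/i.shape[0],fy=600/i.shape[0]))
E
python3 loc.py
```

```text
[[334.3, 215.3], [306.0, 193.7], [326.3, 211.3], [311.1, 204.3], [345.6, 220.4]] [[284.2, 166.5], [270.6, 166.0], [328.1, 169.0], [309.8, 166.6]]
side z42 [0.6492 0.0429 0.042 ]
side z42 [0.6746 0.2085 0.042 ]
side z42 [0.6471 0.0782 0.042 ]
side z42 [0.6404 0.1453 0.042 ]
side z42 [ 0.6543 -0.0031  0.042 ]
top z42 [0.6543 0.1392 0.042 ]
top z42 [0.6573 0.187  0.042 ]
top z42 [ 0.6418 -0.0143  0.042 ]
top z42 [0.6518 0.0495 0.042 ]
weight [391.2, 280.8] [396.7, 190.5] [ 0.5673 -0.2568  0.0067] err [[-0.4112  0.0738]] [[ 0.2198 -0.2429]]
handle [382.9, 263.8] [398.1, 193.1] [ 0.5414 -0.2468  0.0808] err [[ 1.2559 -0.2419]] [[-0.6657  0.7548]]
station [(0.71, array([0.65 , 0.076, 0.   ]))] [(0.85, array([0.6558, 0.0912, 0.    ]))]
lamp [0.6258 0.0903 0.2855]
(690, 600, 3)
```

View pics/crop1.png

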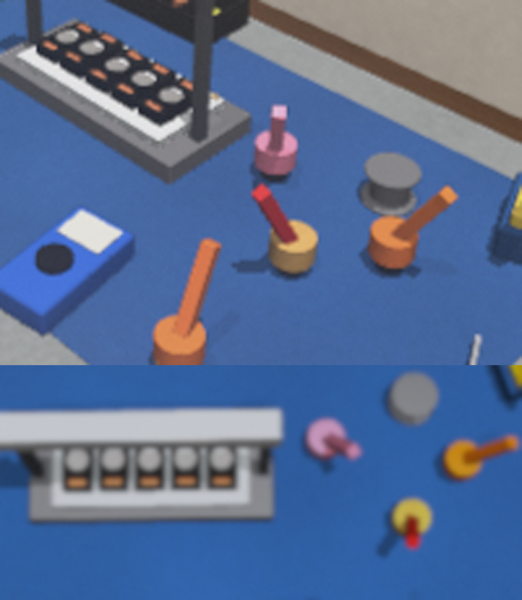

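```bash
cat > loc2.py <<'E'
from h import *
np.set_printoptions(precision=4,suppress=True)
a=vision.get_image('side');b=vision.get_image('top')
Rz=lambda t:R.from_euler('z',t).as_matrix()
# station
ms=np.array([(306.1,193.4),(315.3,198),(324.8,204.5),(335.2,209.5),(345.9,216.4)]);mt=np.array([269.9,283.7,297.5,311.3,324.7])
L=np.array([[0,y,.061] for y in(.096,.048,0,-.048,-.096)])
def f(p):
    W=L@Rz(p[2]).T+[p[0],p[1],0]
    return np.r_[(proj(a,W)-ms).ravel(),proj(b,W)[:,0]-mt]
r=least_squares(f,[.655,.09,0]);print('station',r.x,np.degrees(r.x[2]),'res',r.fun)
S=np.linalg.inv(np.eye(3))
for l in([-.027,0,.29],):print('lamp pred',Rz(r.x[2])@l+[r.x[0],r.x[1],0])
for i in range(5): print('spot',i+1,Rz(r.x[2])@[0,.048*(i-2),.061]+[r.x[0],r.x[1],0])
# weight
def masks(im,box):
    h=cv2.cvtColor(im['color'],cv2.COLOR_RGB2HSV).astype(int);m=np.zeros(h.shape[:2],bool);m[box[1]:box[3],box[0]:box[2]]=1
    H,Sa,V=h[...,0],h[...,1],h[...,2]
    red=m&((H<6)|(H>170))&(Sa>120)&(V>60);br=m&(H>=10)&(H<35)&(Sa>80)&(V>60);return red,br
obs=[(a,masks(a,(370,245,408,295))),(b,masks(b,(385,178,410,205)))]
def hull(im,P,sc=8):
    q=(proj(im,P)*sc).astype(np.int32);o=np.zeros((400*sc//1,640*sc),np.uint8);cv2.fillConvexPoly(o,cv2.convexHull(q),1);return o.astype(bool)
th=np.linspace(0,2*np.pi,40)
cyl=np.array([[.025*np.cos(t),.025*np.sin(t),z] for t in th for z in(.018,.048)])
ax=np.array([-.469,0,.883]);u=np.array([.883,0,.469])
hb=np.array([np.array([-.005,0,.044])+ax*l+u*i*.008+np.array([0,j*.008,0]) for l in(0,.095) for i in(-1,1) for j in(-1,1)])
def cen(m,sc=1):
    y,x=np.nonzero(m);return np.array([x.mean(),y.mean()])/sc-(0 if sc==1 else .5-.5/sc)*0
def g(p):
    T=lambda P:P@Rz(p[2]).T+[p[0],p[1],-.003];o=[]
    for im,(rd,br) in obs:
        H=hull(im,T(hb));C=hull(im,T(cyl))&~H;o+=[cen(H,8)-cen(rd),cen(C,8)-cen(br)]
    return np.concatenate(o)
print([(m[0].sum(),m[1].sum()) for _,m in obs])
w=least_squares(g,[.567,-.257,np.radians(-21)],diff_step=[.004,.008,.1]);print('weight',w.x,np.degrees(w.x[2]),'res',w.fun)
print('handle mid',Rz(w.x[2])@[-.0273,0,.086]+[w.x[0],w.x[1],-.003])
E
python3 loc2.py
```

```text
station [ 0.6546  0.0917 -0.0197] -1.1280864452218964 res [-0.0381 -0.1501  0.0515  0.5696  0.2358 -0.3846 -0.06    0.4016 -0.2087
 -0.4562 -0.1275 -0.1289 -0.0953 -0.0365  0.4375]
lamp pred [0.6276 0.0922 0.29  ]
spot 1 [ 0.6527 -0.0043  0.061 ]
spot 2 [0.6537 0.0437 0.061 ]
spot 3 [0.6546 0.0917 0.061 ]
spot 4 [0.6556 0.1396 0.061 ]
spot 5 [0.6565 0.1876 0.061 ]
[(np.int64(133), np.int64(224)), (np.int64(31), np.int64(123))]
weight [ 0.5688 -0.255  -0.3014] -17.270152502269344 res [-0.33    0.7208 -0.6284  0.4673 -0.0279 -1.3368  0.096  -0.073 ]
handle mid [ 0.5428 -0.2469  0.083 ]
```

```bash
python3 -m crank '[[1,0,0,-0.5,0],[1,0,0,-1,0],[1,0,0,-1,0],[1,0,0,-1,0],[1,0,0,-1,0],[1,0,0,-1,0],[1,0,0,-1,0],[1,0,0,-1,0]]' 40; python3 -c "
from h import *
s=sense();np.set_printoptions(precision=3,suppress=True);print(np.array(s['q']),s['tcp_pos'],rot(s['ee_rot'])[:,2])"
```

```text
time_s: 2.47
tcp_pos: [0.1703, 0.6018, 0.4836]
ee_rot: [0.0, 0.137, 0.991, 0.002]
contact_force: [0.5, -0.2, -0.7]
gripper_width: 0.0854
gripper_force: 0.0
[-1.344  0.313  0.     1.205 -0.     1.62  -0.049] [0.17  0.602 0.484] [ 0.001  0.004 -1.   ]
```

```bash
for i in 1; do python3 -m crank '[[1,-0.775,-0.877,0,0],[1,-0.775,-0.877,0,0],[1,-0.775,-0.877,0,0],[1,-0.775,-0.877,0,0],[1,-0.775,-0.877,0,0],[1,-0.775,-0.877,0,0],[1,-0.775,-0.877,0,0],[1,-0.775,-0.877,0,0]]'; done
python3 -m crank '[[1,-0.775,-0.877,0,0],[1,-0.775,-0.877,0,0],[1,-0.775,-0.877,0,0],[1,-0.775,-0.877,0,0],[1,-0.775,-0.877,0,0],[1,-0.775,-0.877,0,0],[1,-0.775,-0.877,0,0],[1,-0.775,-0.877,0,0]]'
python3 -m crank '[[1,-0.775,-0.877,0,0],[1,-0.775,-0.877,0,0],[1,-0.775,-0.877,0,0],[1,-0.775,-0.877,0,0],[1,-0.775,-0.877,0,0],[1,-0.775,-0.877,0,0],[1,-0.775,-0.877,0,0],[1,-0.775,-0.877,0,0]]'
cat > st.py <<'E'
from h import *
s=sense();np.set_printoptions(precision=4,suppress=True);M=rot(s['ee_rot']);print('t',s['time_s'],'q',np.array(s['q']),'tcp',np.array(s['tcp_pos']));print('x',M[:,0],'y',M[:,1],'z',M[:,2],'f',np.array(s['contact_force']),'lean',np.degrees(np.arccos(-M[2,2])),'az',np.degrees(np.arctan2(M[1,2],M[0,2])))
E
python3 st.py
```

```text
time_s: 3.13
tcp_pos: [0.3003, 0.3313, 0.4813]
ee_rot: [0.0, 0.142, 0.99, 0.0]
contact_force: [-0.1, -0.6, -0.1]
gripper_width: 0.0851
gripper_force: 0.0
time_s: 3.8
tcp_pos: [0.4253, 0.0671, 0.4808]
ee_rot: [-0.0, 0.142, 0.99, -0.0]
contact_force: [0.1, -0.8, -0.4]
gripper_width: 0.0857
gripper_force: 0.0
time_s: 4.47
tcp_pos: [0.5506, -0.1966, 0.4782]
ee_rot: [-0.002, 0.142, 0.99, -0.002]
contact_force: [-2.0, -0.1, -0.2]
gripper_width: 0.0856
gripper_force: 0.0
t 4.4667 q [-0.37    0.3072  0.8961  1.3426 -0.2329  1.6056  1.7819] tcp [ 0.5506 -0.1966  0.4782]
x [-0.9599  0.2802  0.0043] y [ 0.2802  0.9599 -0.0048] z [-0.0054 -0.0034 -1.    ] f [-1.9527 -0.0957 -0.249 ] lean 0.3684030581928575 az -147.81066242290385
```

```bash
python3 -m crank '[[1,0,0,-1,0],[1,0,0,-1,0],[1,0,0,-1,0],[1,0,0,-1,0],[1,0,0,-1,0],[1,0,0,-1,0],[1,0,0,-1,0],[1,0,0,-1,0]]'; python3 st.py
```

```text
time_s: 5.13
tcp_pos: [0.5453, -0.1891, 0.6667]
ee_rot: [0.01, 0.138, 0.99, -0.002]
contact_force: [1.1, -0.2, -0.8]
gripper_width: 0.0856
gripper_force: 0.0
t 5.1333 q [ 0.1047  0.3027  0.2924  0.8267 -0.0961  2.0018  1.6373] tcp [ 0.5453 -0.1891  0.6667]
x [-0.9619  0.2725 -0.0207] y [ 0.2726  0.9621 -0.001 ] z [ 0.0196 -0.0066 -0.9998] f [ 1.1499 -0.1637 -0.7645] lean 1.1850025740875023 az -18.599351361306184
```

```bash
python3 -m crank '[[1,0,0,-1,0],[1,0,0,-1,0],[1,0,0,-1,0],[1,0,0,-1,0],[1,0,0,-1,0],[1,0,0,-1,0],[1,0,0,-1,0],[1,0,0,-1,0]]'; python3 st.py
```

```text
time_s: 5.8
tcp_pos: [0.5079, -0.1761, 0.7015]
ee_rot: [0.036, 0.137, 0.99, -0.007]
contact_force: [0.5, 0.8, -0.1]
gripper_width: 0.0859
gripper_force: 0.0
t 5.8 q [ 0.0542  0.21    0.3199  0.8642 -0.0756  2.0031  1.6266] tcp [ 0.5079 -0.1761  0.7015]
x [-0.9599  0.2707 -0.0733] y [ 0.2717  0.9624 -0.0036] z [ 0.0696 -0.0234 -0.9973] f [ 0.5212  0.8147 -0.0997] lean 4.210932506414829 az -18.57243827584702
```

```bash
python3 -m crank '[[1,-1,0,-1,0],[1,-1,0,-1,0],[1,-1,0,-1,0],[1,-1,0,-1,0],[1,-1,0,-1,0],[1,-1,0,-1,0],[1,-1,0,-1,0],[1,-1,0,-1,0]]'; python3 st.py;
```

```text
time_s: 6.47
tcp_pos: [0.5968, -0.1977, 0.6958]
ee_rot: [0.06, 0.137, 0.989, -0.011]
contact_force: [0.3, -0.1, -0.1]
gripper_width: 0.0853
gripper_force: 0.0
t 6.4667 q [ 0.1646  0.394   0.2224  0.6283 -0.0992  2.0032  1.6135] tcp [ 0.5968 -0.1977  0.6958]
x [-0.9552  0.2696 -0.1221] y [ 0.2723  0.9622 -0.0057] z [ 0.1159 -0.0387 -0.9925] f [ 0.2712 -0.1291 -0.1452] lean 7.021115994764917 az -18.47548519232152
```

```bash
python3 -m crank '[[1,-1,0,-1,0],[1,-1,0,-1,0],[1,-1,0,-1,0],[1,-1,0,-1,0],[1,-1,0,-1,0],[1,-1,0,-1,0],[1,-1,0,-1,0],[1,-1,0,-1,0]]'; python3 st.py;python3 -m crank '[[1,0,0,-1,0],[1,0,0,-1,0],[1,0,0,-1,0],[1,0,0,-1,0],[1,0,0,-1,0],[1,0,0,-1,0],[1,0,0,-1,0],[1,0,0,-1,0]]'; python3 st.py
```

```text
time_s: 7.13
tcp_pos: [0.6466, -0.2074, 0.693]
ee_rot: [0.083, 0.137, 0.987, -0.015]
contact_force: [-0.6, 0.2, 0.5]
gripper_width: 0.085
gripper_force: 0.0
t 7.1333 q [ 0.1848  0.5013  0.2242  0.4752 -0.1281  2.0032  1.6047] tcp [ 0.6466 -0.2074  0.693 ]
x [-0.9489  0.2675 -0.1676] y [ 0.2726  0.9621 -0.0072] z [ 0.1593 -0.0525 -0.9858] f [-0.5784  0.2306  0.5254] lean 9.657355513258823 az -18.245382996354824
time_s: 7.8
tcp_pos: [0.5662, -0.1814, 0.7508]
ee_rot: [0.106, 0.136, 0.985, -0.019]
contact_force: [0.5, -0.1, -0.3]
gripper_width: 0.0855
gripper_force: 0.0
t 7.8 q [ 0.1154  0.3145  0.2673  0.6153 -0.1007  2.0032  1.6044] tcp [ 0.5662 -0.1814  0.7508]
x [-0.9401  0.2646 -0.2147] y [ 0.2728  0.962  -0.0089] z [ 0.2042 -0.0669 -0.9766] f [ 0.5181 -0.0808 -0.3379] lean 12.409917728091658 az -18.14002122081043
```

```bash
python3 -m crank '[[1,-1,0,-1,0],[1,-1,0,-1,0],[1,-1,0,-1,0],[1,-1,0,-1,0],[1,-1,0,-1,0],[1,-1,0,-1,0],[1,-1,0,-1,0],[1,-1,0,-1,0]]'; python3 -m crank '[[1,-0.5,0,-1,0],[1,-0.5,0,-1,0],[1,-0.5,0,-1,0],[1,-0.5,0,-1,0],[1,-0.5,0,-1,0],[1,-0.5,0,-1,0],[1,-0.5,0,-1,0],[1,-0.5,0,-1,0]]'; python3 st.py;python3 -m crank '[[1,-0.5,0,-1,0],[1,-0.5,0,-1,0],[1,-0.5,0,-1,0],[1,-0.5,0,-1,0],[1,-0.5,0,-1,0],[1,-0.5,0,-1,0],[1,-0.5,0,-1,0],[1,-0.5,0,-1,0]]'; python3 st.py
```

```text
time_s: 8.47
tcp_pos: [0.6141, -0.1914, 0.7525]
ee_rot: [0.129, 0.136, 0.982, -0.023]
contact_force: [0.2, -1.0, 0.3]
gripper_width: 0.0854
gripper_force: 0.0
time_s: 9.13
tcp_pos: [0.5914, -0.1817, 0.7825]
ee_rot: [0.151, 0.136, 0.979, -0.027]
contact_force: [-1.0, -0.3, -0.7]
gripper_width: 0.0855
gripper_force: 0.0
t 9.1333 q [ 0.1266  0.367   0.2762  0.4719 -0.1274  2.0032  1.594 ] tcp [ 0.5914 -0.1817  0.7825]
x [-0.9177  0.2573 -0.3028] y [ 0.2734  0.9618 -0.0111] z [ 0.2884 -0.093  -0.953 ] f [-1.0072 -0.3015 -0.7141] lean 17.638152670347313 az -17.866385896478373
time_s: 9.8
tcp_pos: [0.5684, -0.1723, 0.8107]
ee_rot: [0.173, 0.135, 0.975, -0.03]
contact_force: [0.5, -0.1, -0.1]
gripper_width: 0.0853
gripper_force: 0.0
t 9.8 q [ 0.096   0.3182  0.3036  0.4759 -0.1255  2.0032  1.5909] tcp [ 0.5684 -0.1723  0.8107]
x [-0.9035  0.2528 -0.346 ] y [ 0.2737  0.9617 -0.0121] z [ 0.3298 -0.1056 -0.9381] f [ 0.4896 -0.105  -0.1253] lean 20.25838945429917 az -17.761438878544165
```

```bash
python3 -m crank '[[1,-0.6,0,-1,0],[1,-0.6,0,-1,0],[1,-0.6,0,-1,0],[1,-0.6,0,-1,0],[1,-0.6,0,-1,0],[1,-0.6,0,-1,0],[1,-0.6,0,-1,0],[1,-0.6,0,-1,0]]'; python3 -m crank '[[1,-0.6,0,-1,0],[1,-0.6,0,-1,0],[1,-0.6,0,-1,0],[1,-0.6,0,-1,0],[1,-0.6,0,-1,0],[1,-0.6,0,-1,0],[1,-0.6,0,-1,0],[1,-0.6,0,-1,0]]'; python3 st.py;python3 -m crank '[[1,-0.6,0,-1,0],[1,-0.6,0,-1,0],[1,-0.6,0,-1,0],[1,-0.6,0,-1,0],[1,-0.6,0,-1,0],[1,-0.6,0,-1,0],[1,-0.6,0,-1,0],[1,-0.6,0,-1,0]]'; python3 st.py
```

```text
time_s: 10.47
tcp_pos: [0.5555, -0.1659, 0.8343]
ee_rot: [0.195, 0.134, 0.971, -0.034]
contact_force: [1.1, -0.3, -0.3]
gripper_width: 0.0855
gripper_force: 0.0
time_s: 11.13
tcp_pos: [0.5386, -0.1588, 0.8581]
ee_rot: [0.217, 0.134, 0.966, -0.037]
contact_force: [0.2, -0.5, -0.2]
gripper_width: 0.0853
gripper_force: 0.0
t 11.1333 q [ 0.0444  0.2633  0.3597  0.4421 -0.1321  2.0031  1.5851] tcp [ 0.5386 -0.1588  0.8581]
x [-0.87    0.2422 -0.4295] y [ 0.2743  0.9615 -0.0135] z [ 0.4097 -0.1296 -0.903 ] f [ 0.1562 -0.4918 -0.1784] lean 25.44620345328013 az -17.550215586649244
time_s: 11.8
tcp_pos: [0.5186, -0.1509, 0.8816]
ee_rot: [0.239, 0.133, 0.961, -0.04]
contact_force: [-0.2, 0.8, 0.1]
gripper_width: 0.0853
gripper_force: 0.0
t 11.8 q [ 0.0026  0.2284  0.4012  0.4336 -0.1327  2.0032  1.5826] tcp [ 0.5186 -0.1509  0.8816]
x [-0.8508  0.236  -0.4694] y [ 0.2745  0.9615 -0.0141] z [ 0.448  -0.1408 -0.8829] f [-0.1734  0.8245  0.0635] lean 28.01064408772373 az -17.446012400296596
```

```bash
python3 -m crank '[[1,0.443,-0.1,0.822,0],[1,0.443,-0.1,0.822,0],[1,0.443,-0.1,0.822,0],[1,0.443,-0.1,0.822,0],[1,0.443,-0.1,0.822,0],[1,0.443,-0.1,0.822,0],[1,0.443,-0.1,0.822,0],[1,0.443,-0.1,0.822,0]]'; python3 st.py;python3 -m crank '[[1,0.443,-0.1,0.822,0],[1,0.443,-0.1,0.822,0],[1,0.443,-0.1,0.822,0],[1,0.443,-0.1,0.822,0],[1,0.443,-0.1,0.822,0],[1,0.443,-0.1,0.822,0],[1,0.443,-0.1,0.822,0],[1,0.443,-0.1,0.822,0]]'; python3 st.py
```

```text
time_s: 12.47
tcp_pos: [0.508, -0.1778, 0.6411]
ee_rot: [0.234, 0.133, 0.962, -0.04]
contact_force: [0.2, 0.1, -0.9]
gripper_width: 0.0852
gripper_force: 0.0
t 12.4667 q [-0.1543 -0.1386  0.3535  1.4229  0.0952  1.3706  1.5078] tcp [ 0.508  -0.1778  0.6411]
x [-0.8549  0.237  -0.4615] y [ 0.2745  0.9615 -0.0147] z [ 0.4403 -0.1393 -0.887 ] f [ 0.18    0.0948 -0.9272] lean 27.501993687524894 az -17.55682829885739
time_s: 13.13
tcp_pos: [0.5017, -0.205, 0.4174]
ee_rot: [0.239, 0.133, 0.961, -0.041]
contact_force: [0.3, -0.5, 1.0]
gripper_width: 0.0854
gripper_force: 0.0
t 13.1333 q [-0.1246 -0.156   0.4097  1.9176  0.0863  0.8785  1.5534] tcp [ 0.5017 -0.205   0.4174]
x [-0.8504  0.2362 -0.4701] y [ 0.275   0.9613 -0.0144] z [ 0.4485 -0.1415 -0.8825] f [ 0.3417 -0.4677  0.9898] lean 28.055207463248745 az -17.514935106260403
```

```bash
python3 -m crank '[[1,0.443,-0.1,0.822,0],[1,0.443,-0.1,0.822,0],[1,0.443,-0.1,0.822,0],[1,0.443,-0.1,0.822,0],[1,0.443,-0.1,0.822,0],[1,0.443,-0.1,0.822,0],[1,0.443,-0.1,0.822,0],[1,0.443,-0.1,0.822,0]]'; python3 st.py; python3 - <<'E'
from h import *
for n,b in(('side',(300,180,460,320)),('top',(340,130,460,250))):
    save(vision.get_image(n),n+'2.png',b,4)
a=cv2.imread('pics/side2.png');b=cv2.imread('pics/top2.png');b=cv2.resize(b,None,fx=a.shape[0]/b.shape[0],fy=a.shape[0]/b.shape[0]);o=np.hstack([a,b]);s=800/o.shape[1];cv2.imwrite('pics/c2.png',cv2.resize(o,None,fx=s,fy=s))
E
```

```text
time_s: 13.8
tcp_pos: [0.494, -0.2321, 0.1843]
ee_rot: [0.239, 0.133, 0.961, -0.04]
contact_force: [-0.5, 0.6, 0.8]
gripper_width: 0.0855
gripper_force: 0.0
t 13.8 q [-0.0307  0.1414  0.477   2.2286 -0.3959  0.3216  2.0698] tcp [ 0.494  -0.2321  0.1843]
x [-0.8504  0.2357 -0.4705] y [ 0.2742  0.9616 -0.014 ] z [ 0.4491 -0.1409 -0.8823] f [-0.466   0.6087  0.8227] lean 28.079847770592735 az -17.413898991601382
```

View pics/c2.png

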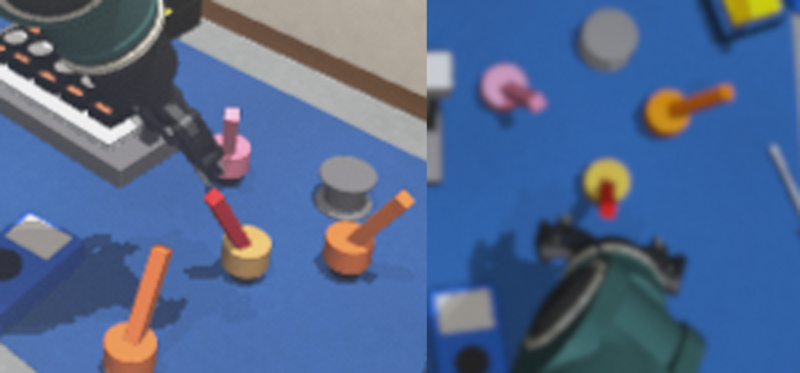

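```bash
python3 -m crank '[[1,0.01,0,0.08,0],[1,0.01,0,0.16,0],[1,0.01,0,0.24,0],[1,0.01,0,0.32,0],[1,0.01,0,0.4,0],[1,0.01,0,0.46,0],[1,0.01,0,0.48,0],[1,0.01,0,0.48,0]]'; python3 st.py; python3 - <<'E'
from h import *
for n,b in(('side',(340,210,440,300)),('top',(360,150,440,222))):
    save(vision.get_image(n),n+'3.png',b,4)
a=cv2.imread('pics/side3.png');b=cv2.imread('pics/top3.png');b=cv2.resize(b,None,fx=a.shape[0]/b.shape[0],fy=a.shape[0]/b.shape[0]);o=np.hstack([a,b]);s=800/o.shape[1];cv2.imwrite('pics/c3.png',cv2.resize(o,None,fx=s,fy=s))
E
```

```text
time_s: 14.57
tcp_pos: [0.5473, -0.248, 0.0801]
ee_rot: [0.238, 0.132, 0.962, -0.039]
contact_force: [-0.2, -0.5, 0.4]
gripper_width: 0.0855
gripper_force: 0.0
t 14.5667 q [ 0.1197  0.4372  0.3278  2.1619 -1.1894  0.1907  2.8213] tcp [ 0.5473 -0.248   0.0801]
x [-0.852   0.2352 -0.4677] y [ 0.2723  0.9621 -0.0121] z [ 0.4471 -0.1376 -0.8838] f [-0.164  -0.4747  0.3726] lean 27.892825777514034 az -17.111680246755384
```

View pics/c3.png

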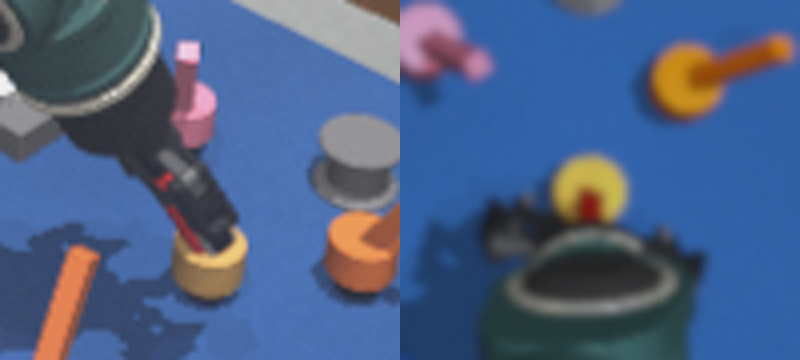

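```bash
python3 -m crank '[[0.4,0,0,0,0],[0.1,0,0,0,0],[0,0,0,0,0],[0,0,0,0,0],[0,0,0,0,0],[0,0,0,0,0],[0,0,0,0,0],[0,0,0,0,0]]' 60; python3 st.py
```

```text
time_s: 15.33
tcp_pos: [0.5448, -0.2485, 0.0785]
ee_rot: [0.236, 0.133, 0.962, -0.04]
contact_force: [0.4, -0.5, 0.2]
gripper_width: 0.0153
gripper_force: 58.7
t 15.3333 q [ 0.1205  0.4381  0.3283  2.1652 -1.1917  0.189   2.8235] tcp [ 0.5448 -0.2485  0.0785]
x [-0.853   0.2372 -0.4649] y [ 0.2746  0.9615 -0.0133] z [ 0.4438 -0.139  -0.8853] f [ 0.4357 -0.5325  0.2401] lean 27.715441079358506 az -17.391802909606575
```

```bash
python3 -m crank '[[0,-0.02,0,-0.04,0],[0,-0.05,0,-0.09,0],[0,-0.08,0,-0.15,0],[0,-0.11,0,-0.21,0],[0,-0.14,0,-0.26,0],[0,-0.15,0,-0.285,0],[0,-0.15,0,-0.285,0],[0,-0.15,0,-0.285,0]]'; python3 st.py; cat > wfit.py <<'E'
# measure the weight's pose in hand: brass centroid in both views + TCP
from h import *
np.set_printoptions(precision=4,suppress=True)
def wt(off=(.024,-.0065,-.0815),show=None):
    s=sense();p=np.array(s['tcp_pos'])+off;o=[]
    for n in('side','top'):
        im=vision.get_image(n);c=proj(im,p+[0,0,.033])[0]
        h=cv2.cvtColor(im['color'],cv2.COLOR_RGB2HSV).astype(int);yy,xx=np.mgrid[:400,:640]
        m=(np.hypot(xx-c[0],yy-c[1])<22)&(h[...,0]>=14)&(h[...,0]<35)&(h[...,1]>80)&(h[...,2]>60)
        k,l,st,ce=cv2.connectedComponentsWithStats(m.astype(np.uint8));j=1+np.argmax(st[1:,4])
        print(n,'brass',st[j],ce[j],'pred',c);o+=[im,ce[j]]
        if show: save(im,f'{show}_{n}.png',(max(int(c[0])-70,0),max(int(c[1])-75,0),int(c[0])+70,int(c[1])+45),4)
    print('tri',tri(*o),'pred',p+[0,0,.033])
if __name__=='__main__':
    import sys;wt(show=sys.argv[1] if len(sys.argv)>1 else None)
E
python3 wfit.py l; python3 - <<'E'
import cv2,numpy as np
a=cv2.imread('pics/l_side.png');b=cv2.imread('pics/l_top.png');cv2.imwrite('pics/l.png',cv2.resize(np.hstack([a,b]),(800,343)))
E
```

```text
time_s: 16.0
tcp_pos: [0.5451, -0.2468, 0.1585]
ee_rot: [0.236, 0.133, 0.962, -0.039]
contact_force: [0.2, -0.2, -3.9]
gripper_width: 0.015
gripper_force: 58.5
t 16.0 q [-0.2145  0.3334  0.7135  2.1344 -0.8282  0.3694  2.4399] tcp [ 0.5451 -0.2468  0.1585]
x [-0.8534  0.2366 -0.4644] y [ 0.2737  0.9617 -0.0131] z [ 0.4436 -0.1382 -0.8855] f [ 0.1893 -0.2459 -3.8854] lean 27.68560721466423 az -17.31015580558645
side brass [386 243  18  20 238] [394.9202 253.2899] pred [393.3874 251.4734]
top brass [394 177  15  11 115] [400.8957 182.0957] pred [400.1949 184.1057]
tri [ 0.5763 -0.2561  0.1016] pred [ 0.5691 -0.2533  0.11  ]
```

View pics/l.png

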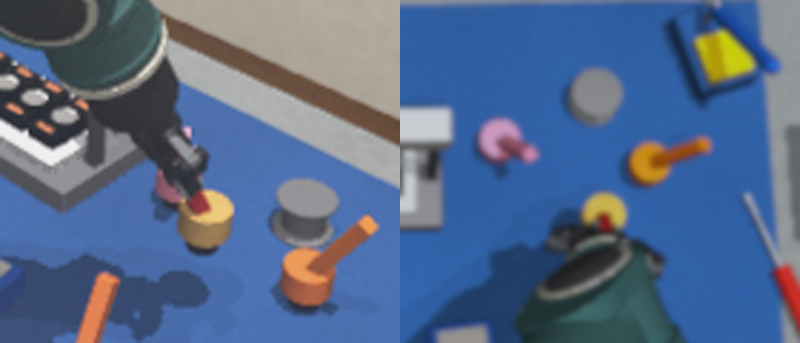

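```bash
cat > cmpb.py <<'E'
from h import *
def bb(n,p):
    im=vision.get_image(n);t=np.linspace(0,6.28,60);C=np.array([[.025*np.cos(k),.025*np.sin(k),z] for k in t for z in(.018,.048)])+p
    q=proj(im,C);return np.round(np.r_[q.min(0),q.max(0)],1)
p=np.array(sense()['tcp_pos'])+[.024,-.0065,-.0815]
print('side pred',bb('side',p),'top pred',bb('top',p))
E
python3 cmpb.py
```

```text
side pred [383.5 241.4 403.4 262.3] top pred [392.2 176.  408.4 192.4]
```

```bash
python3 -m crank '[[0,0.035,0.118,-0.02,0],[0,0.07,0.237,-0.04,0],[0,0.105,0.356,-0.06,0],[0,0.14,0.474,-0.08,0],[0,0.185,0.632,-0.107,0],[0,0.23,0.79,-0.133,0],[0,0.27,0.92,-0.155,0],[0,0.278,0.948,-0.16,0]]'; python3 st.py
```

```text
time_s: 16.87
tcp_pos: [0.5352, -0.0307, 0.158]
ee_rot: [0.235, 0.133, 0.962, -0.04]
contact_force: [0.5, -1.1, -3.5]
gripper_width: 0.0152
gripper_force: 59.7
t 16.8667 q [-1.0951  0.3516  1.148   2.2691 -0.5679  0.2992  1.7578] tcp [ 0.5352 -0.0307  0.158 ]
x [-0.8536  0.2382 -0.4633] y [ 0.2754  0.9612 -0.0132] z [ 0.4422 -0.1389 -0.8861] f [ 0.5229 -1.1026 -3.4982] lean 27.615017982073184 az -17.43394392560601
```

```bash
python3 -m crank '[[0,0,0,0,0],[0,-0.03,0.01,0.015,0],[0,-0.06,0.02,0.03,0],[0,-0.09,0.03,0.047,0],[0,-0.12,0.04,0.062,0],[0,-0.137,0.044,0.071,0],[0,-0.137,0.044,0.071,0],[0,-0.137,0.044,0.071,0]]'; python3 st.py
```

```text
time_s: 17.53
tcp_pos: [0.5754, -0.0321, 0.1579]
ee_rot: [0.235, 0.133, 0.962, -0.04]
contact_force: [-0.3, 0.4, -3.2]
gripper_width: 0.015
gripper_force: 60.1
t 17.5333 q [-0.9638  0.4091  1.0381  2.1792 -0.6154  0.3313  1.7921] tcp [ 0.5754 -0.0321  0.1579]
x [-0.8538  0.238  -0.463 ] y [ 0.2754  0.9612 -0.0138] z [ 0.4418 -0.1393 -0.8862] f [-0.299   0.4278 -3.1872] lean 27.596738289555734 az -17.50413816147426
```

```bash
python3 -m crank '[[0,0.018,0.07,-0.01,0],[0,0.033,0.135,-0.02,0],[0,0,0.145,-0.003,0],[0,-0.03,0.155,0.012,0],[0,-0.06,0.165,0.028,0],[0,-0.1,0.178,0.05,0],[0,-0.131,0.188,0.065,0],[0,-0.131,0.188,0.065,0]]'; python3 st.py; python3 wfit.py m; python3 cmpb.py;python3 - <<'E'
import cv2,numpy as np
a=cv2.imread('pics/m_side.png');b=cv2.imread('pics/m_top.png');cv2.imwrite('pics/m.png',cv2.resize(np.hstack([a,b]),(800,343)))
E
```

```text
time_s: 18.2
tcp_pos: [0.6253, 0.0027, 0.1587]
ee_rot: [0.236, 0.134, 0.962, -0.04]
contact_force: [0.8, 0.3, -3.2]
gripper_width: 0.0152
gripper_force: 60.4
t 18.2 q [-0.953   0.5102  1.0003  2.0608 -0.6485  0.3907  1.7351] tcp [0.6253 0.0027 0.1587]
x [-0.853   0.2381 -0.4645] y [ 0.2757  0.9611 -0.0136] z [ 0.4432 -0.1397 -0.8855] f [ 0.755   0.2875 -3.198 ] lean 27.69020161381192 az -17.49297672307684
side brass [339 197  16  15 167] [346.5988 204.8204] pred [345.1768 203.4858]
top brass [328 161   5   8  32] [329.6875 164.0625] pred [324.8936 162.2859]
tri [ 0.6405 -0.019   0.1166] pred [ 0.6493 -0.0038  0.1102]
side pred [336.8 195.6 352.9 212.3] top pred [317.4 154.5 332.4 171.1]
```

View pics/m.png

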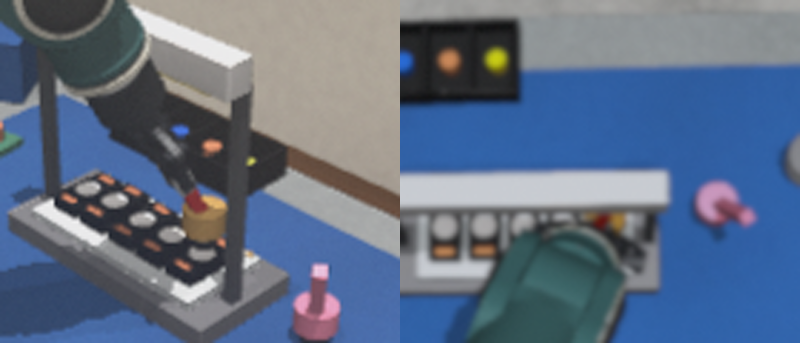

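```bash
cat > fz.py <<'E'
from h import *
F=[];Z=[]
for i in range(5):
    s=sense();F.append(s['contact_force']);Z.append(s['tcp_pos']);vision.get_image('side')
print('t',s['time_s'],'F',np.round(np.mean(F,0),2),'sd',np.round(np.std(F,0),2),'tcp',np.round(np.mean(Z,0),4))
E
python3 fz.py
python3 -m crank '[[0,0.005,0,0.01,0],[0,0.01,0,0.02,0],[0,0.015,0,0.03,0],[0,0.02,0,0.04,0],[0,0.025,0,0.048,0],[0,0.028,0,0.053,0],[0,0.028,0,0.053,0],[0,0.028,0,0.053,0]]' | head -3; python3 fz.py
```

```text
t 18.6 F [ 0.02  0.05 -4.14] sd [0.56 0.54 0.37] tcp [0.6233 0.0035 0.1582]
time_s: 19.32
tcp_pos: [0.6236, 0.0034, 0.1433]
ee_rot: [0.235, 0.133, 0.962, -0.04]
t 19.5167 F [-0.1  -0.01 -3.76] sd [0.26 0.38 0.31] tcp [0.6236 0.0035 0.1434]
```

```bash
python3 -m crank '[[0,0.003,0,0.005,0],[0,0.0056,0,0.0106,0],[0,0.0056,0,0.0106,0],[0,0.0056,0,0.0106,0],[0,0.0056,0,0.0106,0],[0,0.0056,0,0.0106,0],[0,0.0056,0,0.0106,0],[0,0.0056,0,0.0106,0]]' | head -2; python3 fz.py
```

```text
time_s: 20.23
tcp_pos: [0.6237, 0.0035, 0.1404]
t 20.4333 F [-0.56  1.21 -0.78] sd [0.21 0.45 0.5 ] tcp [0.6236 0.0035 0.1403]
```

```bash
python3 -m crank '[[0,-0.0223,0,-0.0425,0],[0,-0.0223,0,-0.0425,0],[0,-0.009,0.062,-0.051,0],[0,0.006,0.124,-0.0594,0],[0,0.0207,0.1855,-0.0678,0],[0,0.0207,0.1855,-0.0678,0],[0,0.03,0.1855,-0.05,0],[0,0.0393,0.1855,-0.0324,0]]' | head -2; python3 fz.py
```

```text
time_s: 21.15
tcp_pos: [0.6242, 0.0513, 0.1417]
t 21.35 F [-0.22  1.33 -0.85] sd [0.65 0.25 0.76] tcp [0.6242 0.0509 0.1417]
```

```bash
python3 -m crank '[[0,-0.0223,0,-0.0425,0],[0,-0.0223,0,-0.0425,0],[0,-0.009,0.062,-0.051,0],[0,0.006,0.124,-0.0594,0],[0,0.0207,0.1855,-0.0678,0],[0,0.028,0.1855,-0.0536,0],[0,0.036,0.1855,-0.0394,0],[0,0.043,0.1855,-0.0253,0]]' | head -2; python3 fz.py
```

```text
time_s: 22.07
tcp_pos: [0.6248, 0.099, 0.1417]
t 22.2667 F [-0.09  0.17 -3.12] sd [0.73 0.31 0.96] tcp [0.6249 0.0987 0.1418]
```

```bash
python3 -m crank '[[0,0.0014,0,0.0026,0],[0,0.0028,0,0.0053,0],[0,0.0028,0,0.0053,0],[0,0.0028,0,0.0053,0],[0,0.0028,0,0.0053,0],[0,0.0028,0,0.0053,0],[0,0.0028,0,0.0053,0],[0,0.0028,0,0.0053,0]]' | head -2; python3 fz.py
```

```text
time_s: 22.98
tcp_pos: [0.6251, 0.0995, 0.1409]
t 23.1833 F [ 0.44 -1.17 -0.96] sd [0.26 0.62 0.42] tcp [0.6251 0.0995 0.1408]
```

```bash
python3 -m crank '[[0,-0.0223,0,-0.0425,0],[0,-0.0223,0,-0.0425,0],[0,-0.009,0.062,-0.051,0],[0,0.006,0.124,-0.0594,0],[0,0.0207,0.1855,-0.0678,0],[0,0.028,0.1855,-0.0536,0],[0,0.036,0.1855,-0.0394,0],[0,0.043,0.1855,-0.0253,0]]' | head -2; python3 fz.py
```

```text
time_s: 23.9
tcp_pos: [0.626, 0.1476, 0.1405]
t 24.1 F [-0.71  2.11  2.63] sd [0.55 0.55 0.27] tcp [0.626  0.1472 0.1406]
```

```bash
python3 -m crank '[[0,-0.0223,0,-0.0425,0],[0,-0.0223,0,-0.0425,0],[0,-0.009,0.062,-0.051,0],[0,0.006,0.124,-0.0594,0],[0,0.0207,0.1855,-0.0678,0],[0,0.028,0.1855,-0.0536,0],[0,0.036,0.1855,-0.0394,0],[0,0.043,0.1855,-0.0253,0]]' | head -2; python3 fz.py; python3 st.py
```

```text
time_s: 24.82
tcp_pos: [0.6263, 0.1948, 0.1401]
t 25.0167 F [-1.09  0.22 -0.88] sd [0.47 0.76 0.25] tcp [0.6264 0.1947 0.1403]
t 25.0667 q [-1.3077  0.7278  1.1009  1.9436 -0.6694  0.5102  1.3785] tcp [0.6266 0.1948 0.1409]
x [-0.8536  0.2383 -0.4633] y [ 0.2756  0.9612 -0.0134] z [ 0.4421 -0.1391 -0.8861] f [-1.3524 -1.8387 -0.8332] lean 27.612657785040085 az -17.46281070435814
```

```bash
python3 -m crank '[[0,-0.0223,0,-0.0425,0],[0,-0.0223,0,-0.0425,0],[0,-0.0366,-0.062,-0.034,0],[0,-0.051,-0.124,-0.0256,0],[0,-0.0653,-0.1855,-0.0172,0],[0,-0.057,-0.1855,-0.001,0],[0,-0.0486,-0.1855,0.0147,0],[0,-0.0486,-0.1855,0.0147,0]]' | head -2; python3 fz.py; python3 wfit.py n; python3 cmpb.py;python3 - <<'E'
import cv2,numpy as np
a=cv2.imread('pics/n_side.png');b=cv2.imread('pics/n_top.png');cv2.imwrite('pics/n.png',cv2.resize(np.hstack([a,b]),(800,343)))
E
```

```text
time_s: 25.73
tcp_pos: [0.6258, 0.1475, 0.1431]
t 25.9333 F [-0.86 -1.88  0.1 ] sd [0.53 0.65 0.45] tcp [0.626  0.1478 0.1436]
side brass [308 184  14  15 143] [314.7203 191.6014] pred [313.6188 190.4151]
top brass [283 162   7   9  50] [286.18 165.68] pred [282.1429 164.1274]
tri [0.6427 0.1276 0.1   ] pred [0.65   0.1414 0.0954]
side pred [306.1 182.8 321.1 198.1] top pred [274.3 155.9 289.8 172.3]
```

View pics/n.png

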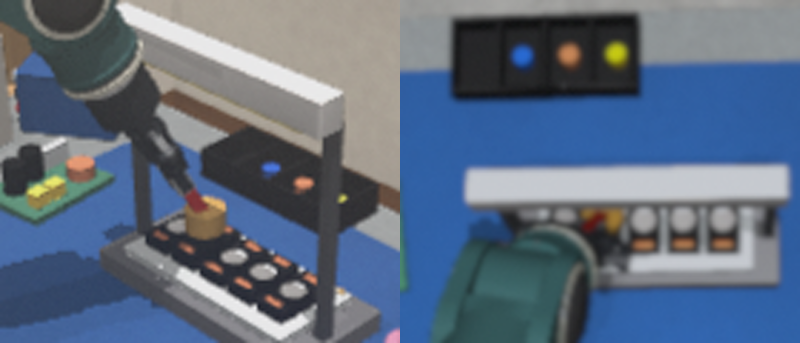

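```bash
python3 -m crank '[[0.1,0,0,0,0],[0.3,0,0,0,0],[0.5,0,0,0,0],[0.6,0,0,0,0],[0.6,0,0,0,0],[0.6,0,0,0,0],[0.6,0,0,0,0],[0.6,0,0,0,0]]' 20; python3 -m crank '[[0.6,0,0,-0.03,0],[0.6,0,0,-0.1,0],[0.6,0,0,-0.18,0],[0.6,0,0,-0.26,0],[0.6,0,0,-0.36,0],[0.6,0,0,-0.48,0],[0.6,0,0,-0.6,0],[0.6,0,0,-0.6,0]]'; python3 - <<'E'
from h import *
a=vision.get_image('side');b=vision.get_image('top')
A=cv2.resize(a['color'][140:240,270:370],(400,400),interpolation=cv2.INTER_CUBIC);B=cv2.resize(b['color'][120:220,240:340],(400,400),interpolation=cv2.INTER_CUBIC)
cv2.imwrite('pics/p.png',np.hstack([A,B])[:,:,::-1])
E
```

```text
time_s: 26.85
tcp_pos: [0.6259, 0.1476, 0.1438]
ee_rot: [0.235, 0.133, 0.962, -0.04]
contact_force: [-0.8, -0.4, -0.7]
gripper_width: 0.0515
gripper_force: 0.0
time_s: 27.52
tcp_pos: [0.5596, 0.1685, 0.2799]
ee_rot: [0.236, 0.133, 0.962, -0.038]
contact_force: [0.4, 0.1, -0.4]
gripper_width: 0.0511
gripper_force: 0.0
```

View pics/p.png

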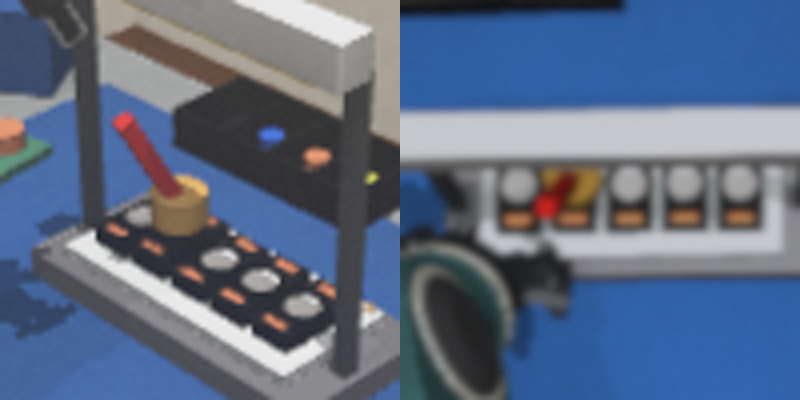

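```bash
python3 -c "
from station import bot
print(bot.sign_off())"
```

```text
the job is handed in; nothing more can be done
None
```

I touched all five modules in order from right to left, found place 4 the highest by contact force, left the brass weight standing released on its mark, and handed the job in; the hand-in returned no verdict.

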